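Make up the night kit and the signal kit

ROBOT

A 6-joint arm with a two-finger parallel gripper is mounted at the origin on the work surface. World frame = base frame: x ahead of the robot, y to its left, z up, the work surface at z = 0. Lengths are in m, angles in rad, forces in N, time in s.
With the tool pointing down it reaches from about 0.275 to 0.725 m from the base axis. Payload 5.6 kg.
Tool frame: the origin (TCP) lies between the finger pads; the fingertips stand r.tips_ahead ahead of it and the grasp point (between the pads) lies 3 mm ahead of it (r.tips_ahead is the distance from the TCP to the fingertips, in m); z points along the fingers, y is the line along which they close (so a half turn about z gives the same grasp; the last joint's range is limited). The gripper opens to 85 mm and grips with 20 to 120 N. Pads are 22 mm wide; open, the fingers measure 114 mm over their backs; the gripper's body (76 mm by 85 mm) begins 54 mm behind the grasp point. The pads swing forward as they close: fully open they stand 13 mm farther back than shut.
Start: joints at [-0.931, 0.255, 0.108, 0, -1.424, -0.285], TCP at [0.191, -0.516, 0.253] pointing down, gripper open.
Joint ranges: [-2.95, 2.95], [-1.21, 1.97], [-1.09, 1.5], [-2.87, 1.71], [-2.94, -0.07], [-3.05, 3.05]. Speed limits (rad/s): [2.57, 2.57, 3.14, 3.14, 3.14, 3.14].

INTERFACE

Orientations are given as a unit quaternion [x, y, z, w].
In Python, from station import r gives the robot as it stands.
- The arm moves only by the tool drive_tool, never from a script. Its argument "targets" is a list that holds one entry, the list of rows, each a list of 5 numbers: the shift along the tool's x, y, z in m, then the turn about the tool's z in degrees, then the closure, from 0 (fully open) to 1 (shut). In form: [[[dx, dy, dz, spin, gripper], ...]]. A call has 1 to 10 rows; each row shifts and turns the commanded pose from where the row before left it, along the tool's axes as they then stand; what a row does not reach is not made up. A row lasts 1/10 s, in which the tool goes at most 50 mm and 8.59 degrees, less where a joint would pass 70% of its speed; a pose out of reach is approached as far as the arm can. A call with a gripper value outside its range is refused whole. The fingers move at their own pace and stop on an object; the grip force is fixed at half the most. Time passes only in rows, so rows that do not move let the fingers close. It gives the time, the measured TCP pose, the force, the opening and the grip force at its end, in the units of the state.
- r.get_state(): the state, without advancing time (a new reading comes with each control period).
- r.snapshot(name): name is "side" or "top" or "wrist"; returns a dict with "frame" (384x512x3 uint8, red, green, blue), "depth" (384x512 float32, m along the optical axis (not along the pixel's ray), 0 where there is no reading), "camera_matrix" (3x3 intrinsics, pixels), "world_from_camera" (4x4, takes a point from camera to world coordinates). Camera axes: x right, y up, looking along -z (the intrinsics and any distortion apply to the point x, -y, -z); pixel columns grow to the right and rows downward; lengths in m; the calibration is good to about 2 mm. The wrist camera is an equidistant fisheye: a pixel r from the principal point sees the ray r / f radians off the axis. A picture is of the moment at which its call begins.
- r.hand_in(): hands the job in; it is judged then, once.
Trained networks look in a picture, given as the dict that the camera call returned (one of the last four; its "shot" number tells which), for a name from the list of things; names that differ only in an ending like _2 or _b are one class to them, and where a whole thing is asked for, a point or a joint stands for the part that bears it (a point fixed in the world has none). Each returns a list of dicts, best first, with "confidence" (0 to 1); they miss things now and then, are a little off and sometimes report something else, mostly with a low value. They report only what shows in the picture. A call takes as long as a camera call. They do not tell look-alikes from the thing itself.
- r.spot_in(label, picture): "position" ([column, row] in pixels, amid what is visible of it).
The state is a dict: "time_s": time; "joint_positions": joint angles; "joint_velocities": joint speeds; "tau": joint torques, N m; "tool_pos": TCP position; "orientation": TCP orientation; "contact_force": force on the tool from outside, world axes, zero at the start; "moment": the same for the moment, N m; "width": finger opening in m; "grasp_force": force on a finger pad.
Only numpy, scipy, OpenCV 4.12 (cv2) and the standard library are available. Lean on these libraries where they do the work, as an engineer would, in place of code of your own. Each camera call takes 0.05 s, during which the arm holds its last target. There are 200 camera calls.

TASK

Make up two kits. In the aluminium case, stack in the middle of the well the two packing plates that together bring the headlamp level with the case's rim, and lay the headlamp on them, lens up, so that the lid will hold it without rattling; in the white bowl put the whistle and the smallest carabiner. Set things down rather than drop them, and leave the third plate and the two large carabiners where they lie.

Things in the scene. Friction and masses are not known exactly. Their poses are not given: they have to be found in the camera images.
- case: small open aluminium case, 124 (x) x 144 (y) x 56 mm high, walls and floor 4 mm thick: one plain well 116 x 136 mm and 52 mm deep, rim 56 mm above the shelf. Fixed. Origin: centre of its underside, z up. Its hinged lid stands open along the +x edge, its top edge about 120 mm above the rim and leaning away from the well; a stiff hinge holds it
- bowl: white ceramic bowl, 160 mm across the rim, 50 mm high, narrowing to a small flat floor about 5 mm thick. Fixed. Origin: centre of its underside
- plate_square: square packing plate of dark plastic, 46 x 46 mm, 10 mm thick, loose and flat on the shelf. Origin: centre of its underside, x and y along its sides
- plate_round: round packing plate of the same dark plastic, 48 mm in diameter, 16 mm thick, flat on the shelf. Origin: centre of its underside
- plate_hex: six-sided packing plate of the same dark plastic, 46 mm across flats, 13 mm thick, flat on the shelf. Origin: centre of its underside
- headlamp: silver headlamp without its strap, lying on its back in the middle of a fixed chrome turntable (320 mm across, its top 20 mm above the shelf): a body 60 (x) x 40 (y) x 18 mm with a round lens 35 mm across on top, 26 mm high in all. Origin: centre of its underside, z towards the lens
- carabiner_small: the smallest of three blue anodised carabiners lying flat on the turntable around the headlamp: a closed oval loop 66 mm long (x) and 38 mm wide (y) of 11 mm bar, sides parallel. Origin: middle of the loop, at its underside
- carabiner_oval: large oval carabiner, same finish, 96 mm long (x), 56 mm wide (y), 11 mm bar, flat on the turntable. Origin: middle of the loop, underside
- carabiner_pear: large pear-shaped carabiner, same finish, 98 mm long (x), 40 mm wide at its -x end and 68 mm at its +x end, 11 mm bar, flat on the turntable. Origin: middle of the loop, underside
- whistle: green plastic whistle lying on its side, 18 mm high: a round chamber 26 mm across with a flat mouthpiece 12 mm wide that runs along +x to 42 mm from the chamber's centre, flush with its -y side. Origin: underside, at the chamber's centre
There are look-alikes about, which are no part of the job. Leave any red look-alike of the headlamp alone.

How it is judged:
By the outcome, as a careful person would: the job done as asked, in the order asked, and still so for the second after the job is handed in, with the robot touching nothing.
It also fails if it takes over 122 s, if anything falls off the work surface, if the arm or the gripper's body presses on something with over 40 N, if the wrist force passes 120 N, or if a joint passes its speed limit or range.

## Working session

There is one attempt and no reset: what is moved stays moved. The work goes in short steps, Python scripts to look and compute and a tool call to move; the robot and the scene stay as the last step left them, time stands still between calls to the robot, and variables do not carry over. Pictures are saved under pics/ and viewed, at most 17 in all, crops included, and the job is handed in when it is done.

Besides the shell and the picture viewer there is one more tool, called after ">>>" by a JSON object that holds its "name" and its "arguments". drive_tool: Moves the arm, as the interface text tells. Its arguments: {"type":"object","properties":{"targets":{"type":"array"}},"required":["targets"]}

```bash
mkdir -p pics; ls; cat > h.py <<'E'
import numpy as np, cv2
from station import r
def world(s,px,z=None):
    """pixel(s)->world by depth, or by plane z"""
    K=s["camera_matrix"];T=s["world_from_camera"];u,v=px
    d=s["depth"][int(round(v)),int(round(u))]
    ray=np.array([(u-K[0,2])/K[0,0],-(v-K[1,2])/K[1,1],-1.])
    if z is None: return T[:3,:3]@(ray*d)+T[:3,3]
    w=T[:3,:3]@ray; return T[:3,3]+w*(z-T[2,3])/w[2]
def cloud(s):
    K=s["camera_matrix"];T=s["world_from_camera"];d=s["depth"]
    v,u=np.mgrid[:d.shape[0],:d.shape[1]]
    P=np.stack([(u-K[0,2])/K[0,0]*d,-(v-K[1,2])/K[1,1]*d,-d],-1)
    return P@T[:3,:3].T+T[:3,3]
def save(s,n,crop=None,f=1):
    im=s["frame"][...,::-1]
    if crop: a,b,c,d=crop; im=im[b:d,a:c]
    cv2.imwrite(f"pics/{n}.png",cv2.resize(im,None,fx=f,fy=f,interpolation=cv2.INTER_CUBIC))
E
python3 - <<'E'
from h import *
import pickle
print(r.get_state(), r.tips_ahead)
for n in ("top","side"):
    s=r.snapshot(n); save(s,n+"0",f=1.5); pickle.dump(s,open(n+"0.pkl","wb"))
    print(n,s["camera_matrix"].tolist(),np.round(s["world_from_camera"],3).tolist())
    for l in "case bowl plate_square plate_round plate_hex headlamp carabiner_small carabiner_oval carabiner_pear whistle".split():
        for q in r.spot_in(l,s):
            p=q["position"]; print(l,np.round(p),round(q["confidence"],2),np.round(world(s,p),3))
E
```

```text
pics
{'time_s': 0.0, 'joint_positions': array([-9.31378498e-01,  2.55744878e-01,  1.06994765e-01, -4.86725213e-04,
       -1.42390028e+00, -2.84616302e-01]), 'joint_velocities': array([ 0.00217991, -0.00046547,  0.00027312,  0.00183637,  0.00032268,
       -0.00211741]), 'tau': array([-7.37741120e-04, -3.86631668e+01,  2.37938458e+01,  5.36525398e+00,
       -6.14335135e-03, -1.01893482e-05]), 'tool_pos': array([ 0.19097961, -0.51528727,  0.25239118]), 'orientation': array([-1.76436367e-01,  9.84311582e-01,  9.37134569e-04, -1.97757372e-04]), 'contact_force': array([ 0.00340737, -0.25699382,  0.43319704]), 'moment': array([ 0.01995354,  0.01258061, -0.03491046]), 'grasp_force': 0.0, 'width': 0.0853022194066368} 0.022
top [[376.15415382286295, 0.0, 256.3468478044643], [0.0, 376.15415382286295, 191.83510524225346], [0.0, 0.0, 1.0]] [[-0.111, 0.965, -0.239, 0.398], [-0.994, -0.106, 0.033, 0.016], [0.006, 0.241, 0.97, 0.894], [0.0, 0.0, 0.0, 1.0]]
case [108. 196.] 0.84 [0.646 0.344 0.006]
bowl [384. 178.] 0.83 [ 0.617 -0.329  0.007]
plate_square [402. 245.] 0.81 [ 0.451 -0.339  0.01 ]
pl
[... 513 characters left out ...]
[0.993, 0.093, -0.067, 0.534], [-0.113, 0.687, -0.717, -0.793], [-0.021, 0.72, 0.693, 0.79], [0.0, 0.0, 0.0, 1.0]]
case [250. 130.] 0.57 [ 0.638  0.388 -0.001]
bowl [266. 285.] 0.63 [ 0.604 -0.294  0.004]
bowl [250. 130.] 0.61 [ 0.637  0.389 -0.   ]
plate_square [203. 314.] 0.66 [ 0.45  -0.356  0.008]
plate_round [197. 139.] 0.53 [0.44  0.337 0.014]
plate_hex [204. 163.] 0.71 [0.461 0.196 0.012]
headlamp [290. 138.] 0.52 [0.772 0.284 0.025]
headlamp [240. 202.] 0.5 [ 0.566 -0.038  0.043]
carabiner_small [221. 216.] 0.65 [ 0.509 -0.071  0.03 ]
carabiner_oval [211. 191.] 0.55 [0.482 0.048 0.019]
carabiner_pear [261. 179.] 0.63 [0.64  0.072 0.026]
whistle [201. 258.] 0.55 [ 0.448 -0.202  0.016]
```

View pics/top0.png

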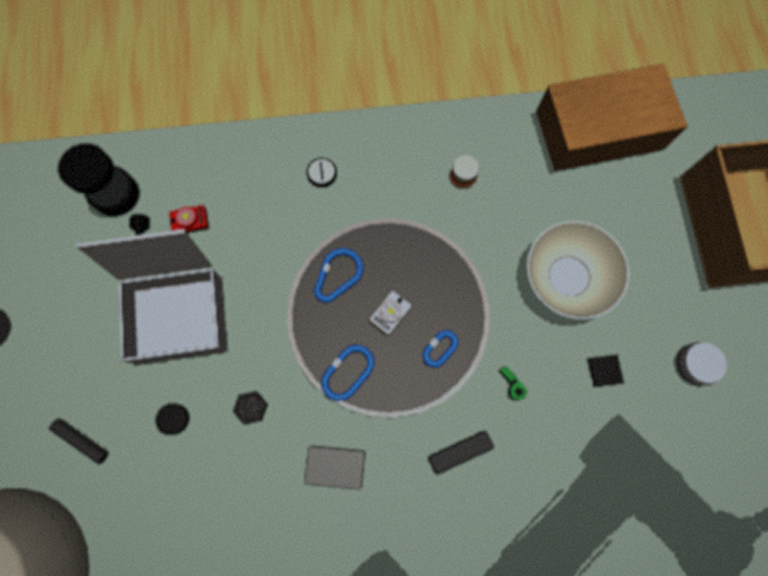

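View pics/side0.png

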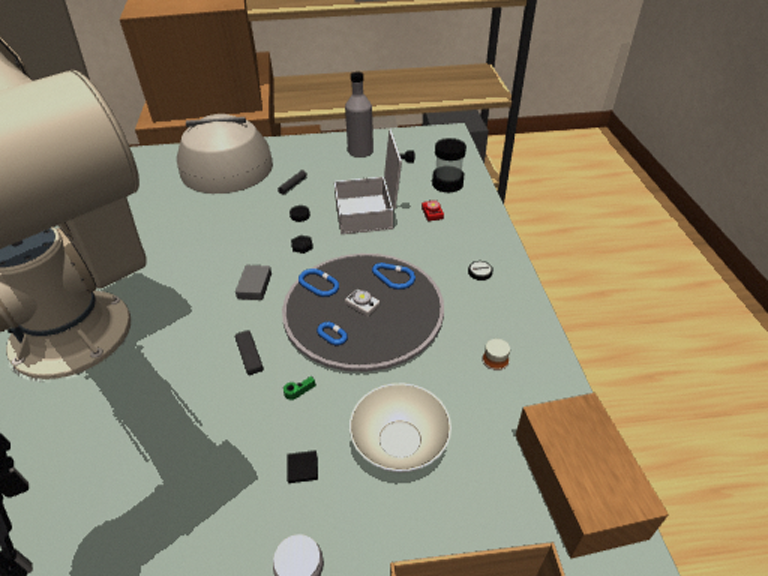

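The side and top views agree: the case is at top (108,196) with its lid on the +x side, the bowl at (384,178), the silver headlamp at (261,207), and the red look-alike at (126,146). The small carabiner is at (291,226). 10+16+26 = 52 mm, so I need the square and round plates, and the hex plate stays. Next I'll refine the poses.

```bash
cat > m.py <<'E'
from h import *
import pickle
for n in ("top","side"):
    s=pickle.load(open(n+"0.pkl","rb")); C=cloud(s); hsv=cv2.cvtColor(s["frame"],cv2.COLOR_RGB2HSV)
    V=hsv[...,2];print(n)
    def rep(name,m,c,R,zlo,zhi):
        m=m&(np.hypot(C[...,0]-c[0],C[...,1]-c[1])<R)&(C[...,2]>zlo)&(C[...,2]<zhi)&(s["depth"]>0)
        v,u=np.nonzero(m)
        if len(v)<8: print(name,"few",len(v));return
        k,l,st,ce=cv2.connectedComponentsWithStats(m.astype(np.uint8))
        P=C[m][:,:2].astype(np.float32); (cx,cy),(w,h),a=cv2.minAreaRect(P)
        print(name,len(P),"mean",np.round(P.mean(0),3),"rect",np.round([cx,cy],3),"wh",np.round([w,h],3),"a",round(a,1),"z",np.round(np.percentile(C[m][:,2],[10,50,90]),3))
    one=np.ones(V.shape,bool); blue=(hsv[...,0]>95)&(hsv[...,0]<125)&(hsv[...,1]>130)
    green=(hsv[...,0]>45)&(hsv[...,0]<80)&(hsv[...,1]>130)
    rep("case rim",one,(.645,.344),.12,.048,.062)
    rep("bowl rim",one,(.617,-.33),.12,.042,.06)
    rep("bowl floor",one,(.617,-.33),.05,.0,.009)
    rep("sq",V<60,(.45,-.345),.05,.004,.02)
    rep("round",V<60,(.45,.33),.05,.006,.026)
    rep("hex",V<60,(.455,.21),.05,.005,.02)
    rep("lamp",one,(.567,-.02),.06,.03,.06)
    rep("carab",blue,(.515,-.08),.06,.01,.05)
    rep("whistle",green,(.44,-.195),.06,.004,.03)
E
python3 m.py
```

```text
top
case rim 573 mean [0.611 0.33 ] rect [0.602 0.319] wh [0.126 0.146] a 1.9 z [0.05  0.056 0.059]
bowl rim 709 mean [ 0.611 -0.328] rect [ 0.605 -0.315] wh [0.158 0.156] a 85.4 z [0.044 0.049 0.053]
bowl floor 548 mean [ 0.606 -0.316] rect [ 0.606 -0.317] wh [0.069 0.066] a 64.3 z [0.005 0.007 0.008]
sq 362 mean [ 0.446 -0.34 ] rect [ 0.446 -0.341] wh [0.044 0.045] a 0.1 z [0.009 0.012 0.014]
round 345 mean [0.447 0.329] rect [0.446 0.33 ] wh [0.044 0.046] a 50.1 z [0.015 0.017 0.019]
hex 321 mean [0.45  0.212] rect [0.451 0.212] wh [0.043 0.048] a 11.2 z [0.012 0.014 0.016]
lamp 438 mean [ 0.569 -0.017] rect [ 0.571 -0.017] wh [0.04 0.06] a 45.4 z [0.037 0.041 0.048]
carab 225 mean [ 0.505 -0.087] rect [ 0.506 -0.087] wh [0.035 0.062] a 41.6 z [0.029 0.032 0.034]
whistle 136 mean [ 0.44  -0.193] rect [ 0.443 -0.191] wh [0.051 0.022] a 22.3 z [0.016 0.02  0.022]
side
case rim 172 mean [0.615 0.317] rect [0.603 0.315] wh [0.126 0.151] a 3.4 z [0.049 0.053 0.056]
bowl rim 521 mean [ 0.605 -0.304] rect [ 0.604 -0.316] wh [0.157 0.158] a 28.9 z [0.043 0.047 0.05 ]
bowl floor 652 mean [ 0.607 -0.319] rect [ 0.612 -0.332] wh [0.081 0.098] a 20.3 z [0.002 0.004 0.007]
sq 358 mean [ 0.447 -0.347] rect [ 0.447 -0.346] wh [0.046 0.044] a 89.8 z [0.007 0.009 0.011]
round 94 mean [0.448 0.323] rect [0.448 0.326] wh [0.045 0.045] a 20.2 z [0.011 0.014 0.017]
hex 104 mean [0.452 0.206] rect [0.452 0.209] wh [0.045 0.045] a 36.2 z [0.009 0.011 0.014]
lamp 223 mean [ 0.57  -0.026] rect [ 0.569 -0.021] wh [0.04 0.06] a 49.9 z [0.033 0.038 0.046]
carab 146 mean [ 0.506 -0.094] rect [ 0.507 -0.091] wh [0.036 0.062] a 42.8 z [0.024 0.028 0.031]
whistle 139 mean [ 0.443 -0.2  ] rect [ 0.444 -0.198] wh [0.054 0.024] a 14.3 z [0.007 0.016 0.018]
```

>>> {"name": "drive_tool", "arguments": {"targets": [[[0, 0, 0, 6.8, 0.3], [0, 0, 0, 6.8, 0.3], [0, 0, 0, 6.8, 0.3], [-0.037, 0.025, 0.01, 0, 0.3], [-0.037, 0.025, 0.01, 0, 0.3], [-0.037, 0.025, 0.01, 0, 0.3], [-0.037, 0.025, 0.01, 0, 0.3], [-0.037, 0.025, 0.02, 0, 0.3], [-0.037, 0.025, 0.02, 0, 0.3], [-0.033, 0.022, 0, 0, 0.3]]]}}

```text
time_s: 2.1
tool_pos: [0.4465, -0.3416, 0.1703]
orientation: [0.0, 1.0, 0.001, -0.002]
contact_force: [0.1, -0.6, 0.0]
width: 0.0599
grasp_force: 0.0
```

```bash
python3 - <<'E'
from h import *
import pickle
s=r.snapshot("wrist"); save(s,"w1",f=1.5); pickle.dump(s,open("w1.pkl","wb"))
st=r.get_state(); print(st["tool_pos"],st["orientation"],st["width"],st["contact_force"], r.tips_ahead)
print(s["camera_matrix"].tolist(),np.round(s["world_from_camera"],3).tolist(), r.spot_in("plate_square",s))
E
```

```text
[ 0.45109925 -0.33981052  0.1713444 ] [-1.02722178e-03  9.99998952e-01  9.05216587e-04 -4.70634607e-04] 0.0600310022295437 [4.82356485 1.85856376 0.34045261] 0.022
[[297.3186396354542, 0.0, 253.18138653265058], [0.0, 297.3186396354542, 191.89399901488838], [0.0, 0.0, 1.0]] [[0.001, -0.951, -0.308, 0.368], [1.0, 0.001, -0.002, -0.341], [0.002, -0.308, 0.951, 0.291], [0.0, 0.0, 0.0, 1.0]] [{'position': [249.9, 177.0], 'confidence': 0.57}, {'position': [393.5, 171.0], 'confidence': 0.18}]
```

View pics/w1.png

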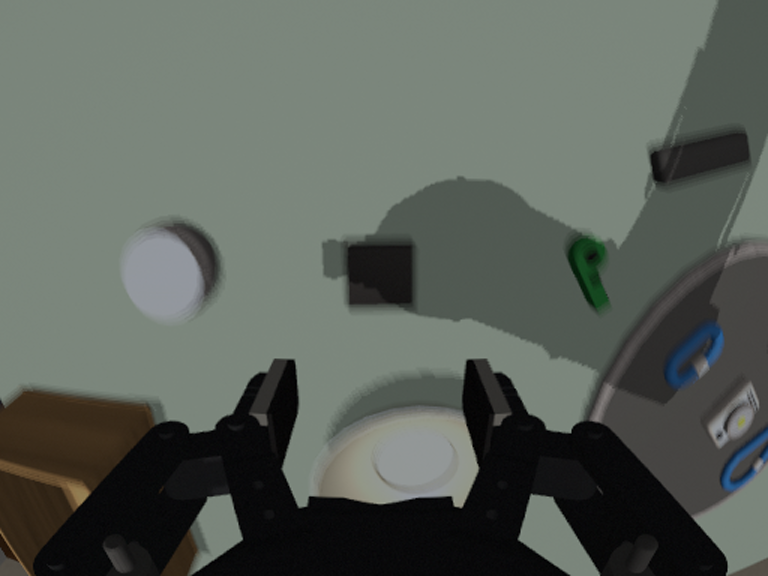

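The wrist view shows the square plate with its edges parallel to the image, centred near (253,183). The fingers are open about it, and the arm was still settling. I'll add a fisheye projection and measure again once it's still.

>>> {"name": "drive_tool", "arguments": {"targets": [[[0, 0, 0, 0, 0.3], [0, 0, 0, 0, 0.3]]]}}

```text
time_s: 2.4
tool_pos: [0.4458, -0.3445, 0.1735]
orientation: [0.001, 1.0, -0.0, 0.0]
contact_force: [-0.4, 0.0, -0.2]
width: 0.0601
grasp_force: 0.0
```

```bash
cat >> h.py <<'E'
def wcloud(s):
    K=s["camera_matrix"];T=s["world_from_camera"];d=s["depth"]
    v,u=np.mgrid[:d.shape[0],:d.shape[1]]
    x=(u-K[0,2])/K[0,0];y=(v-K[1,2])/K[1,1];t=np.hypot(x,y)+1e-9
    k=np.tan(np.minimum(t,1.5))/t
    P=np.stack([x*k*d,-y*k*d,-d],-1)
    return P@T[:3,:3].T+T[:3,3]
def rep(C,s,name,m,c,R,zlo,zhi):
    m=m&(np.hypot(C[...,0]-c[0],C[...,1]-c[1])<R)&(C[...,2]>zlo)&(C[...,2]<zhi)&(s["depth"]>0)
    if m.sum()<8: print(name,"few",m.sum());return
    P=C[m][:,:2].astype(np.float32); (cx,cy),(w,h),a=cv2.minAreaRect(P)
    v,u=np.nonzero(m)
    print(name,len(P),"px",round(u.mean()),round(v.mean()),"mean",np.round(P.mean(0),4),"rect",np.round([cx,cy],4),"wh",np.round([w,h],4),"a",round(a,1),"z",np.round(np.percentile(C[m][:,2],[10,50,90]),4))
    return m
def st():
    q=r.get_state(); from scipy.spatial.transform import Rotation as R
    M=R.from_quat(q["orientation"]).as_matrix()
    print("t",round(q["time_s"],2),"tcp",np.round(q["tool_pos"],4),"y-dir deg",round(np.degrees(np.arctan2(M[1,1],M[0,1])),1),"w",round(q["width"],4),"F",np.round(q["contact_force"],1),"g",round(q["grasp_force"],1),"j6",round(q["joint_positions"][5],2))
E
python3 - <<'E'
from h import *
st()
s=r.snapshot("wrist"); C=wcloud(s); hsv=cv2.cvtColor(s["frame"],cv2.COLOR_RGB2HSV);V=hsv[...,2]
rep(C,s,"sq z>6",V<60,(.446,-.341),.05,.006,.02)
rep(C,s,"sq any",np.ones(V.shape,bool),(.446,-.341),.05,.006,.03)
rep(C,s,"table",np.ones(V.shape,bool),(.446,-.341),.06,-.01,.004)
green=(hsv[...,0]>45)&(hsv[...,0]<80)&(hsv[...,1]>130)
rep(C,s,"whistle",green,(.44,-.195),.06,.004,.03)
E
```

```text
t 2.4 tcp [ 0.4458 -0.3445  0.1735] y-dir deg 89.9 w 0.0601 F [-0.4  0.  -0.2] g 0.0 j6 -1.19
sq z>6 1983 px 254 178 mean [ 0.446  -0.3432] rect [ 0.447 -0.343] wh [0.0451 0.0456] a 0.7 z [0.009  0.0099 0.0108]
sq any 2029 px 254 178 mean [ 0.4461 -0.3427] rect [ 0.4472 -0.3429] wh [0.0456 0.0457] a 1.3 z [0.0089 0.0099 0.0108]
table 8098 px 256 172 mean [ 0.4425 -0.3407] rect [ 0.4463 -0.341 ] wh [0.1199 0.1189] a 90.0 z [-0.0009  0.      0.0009]
whistle 762 px 392 175 mean [ 0.4398 -0.1986] rect [ 0.4445 -0.1959] wh [0.0556 0.0248] a 14.7 z [0.0088 0.0175 0.0186]
```

```bash
python3 - <<'E'
from h import *
s=r.snapshot("wrist"); C=wcloud(s); st()
m=(s["depth"]>0)&(C[...,2]>.1)&(np.hypot(C[...,0]-.446,C[...,1]+.3445)<.06)
P=C[m]; print(len(P), np.percentile(P[:,2],[0,1,5,20]))
L=P[P[:,2]<P[:,2].min()+.015]; print(np.round(L[::max(1,len(L)//12)],4))
E
```

```text
t 2.5 tcp [ 0.4455 -0.3448  0.1736] y-dir deg 89.8 w 0.0597 F [-0.2 -0.2 -0.6] g 0.0 j6 -1.19
29583 [0.15635017 0.16380575 0.17859505 0.20962714]
[[ 0.435  -0.3796  0.1621]
 [ 0.4385 -0.374   0.1572]
 [ 0.4355 -0.3127  0.1654]
 [ 0.4357 -0.311   0.1673]
 [ 0.4361 -0.3113  0.1686]
 [ 0.4357 -0.3757  0.1712]
 [ 0.4381 -0.3739  0.1686]
 [ 0.4429 -0.3141  0.1624]
 [ 0.4397 -0.3017  0.171 ]
 [ 0.446  -0.3737  0.1652]
 [ 0.4535 -0.3136  0.1584]
 [ 0.449  -0.3141  0.1711]
 [ 0.4577 -0.3742  0.1693]]
```

>>> {"name": "drive_tool", "arguments": {"targets": [[[-0.001, 0.001, 0.045, 0, 0.3], [0, 0, 0.045, 0, 0.3], [0, 0, 0.03, 0, 0.3], [0, 0, 0.01, 0, 0.3], [0, 0, 0, 0, 0.3], [0, 0, 0, 0, 0.3]]]}}

```text
time_s: 3.1
tool_pos: [0.4482, -0.3441, 0.0452]
orientation: [0.001, 1.0, -0.001, 0.001]
contact_force: [0.3, 0.2, 0.7]
width: 0.0598
grasp_force: 0.0
```

>>> {"name": "drive_tool", "arguments": {"targets": [[[0, 0, 0.015, 0, 0.3], [0, 0, 0.007, 0, 0.3], [0, 0, 0, 0, 0.3], [0, 0, 0, 0, 0.6], [0, 0, 0, 0, 0.6], [0, 0, 0, 0, 0.6], [0, 0, 0, 0, 0.6], [0, 0, 0, 0, 0.6]]]}}

```text
time_s: 3.9
tool_pos: [0.4482, -0.3435, 0.0228]
orientation: [0.0, 1.0, -0.001, 0.001]
contact_force: [-2.2, 1.4, 6.1]
width: 0.0443
grasp_force: 61.6
```

```bash
python3 -c "
from h import *
st();st()"
```

```text
t 3.9 tcp [ 0.4482 -0.3435  0.0228] y-dir deg 90.0 w 0.0443 F [-2.2  1.4  6.1] g 61.6 j6 -1.2
t 3.9 tcp [ 0.4482 -0.3435  0.0228] y-dir deg 90.0 w 0.0443 F [-2.2  1.4  6.1] g 61.6 j6 -1.2
```

>>> {"name": "drive_tool", "arguments": {"targets": [[[0, 0, -0.02, 0, 0.6], [0, 0, -0.045, 0, 0.6], [0, 0, -0.045, 0, 0.6], [-0.005, 0.03, -0.02, 0, 0.6], [-0.011, 0.047, 0, 0, 0.6], [-0.011, 0.047, 0, 0, 0.6], [-0.011, 0.047, 0, 0, 0.6], [-0.011, 0.047, 0, 0, 0.6], [-0.011, 0.047, 0, 0, 0.6], [-0.011, 0.047, 0, 0, 0.6]]]}}

```text
time_s: 4.9
tool_pos: [0.5188, -0.0291, 0.1518]
orientation: [0.001, 1.0, 0.0, 0.0]
contact_force: [1.0, 0.2, -0.7]
width: 0.0435
grasp_force: 61.2
```

>>> {"name": "drive_tool", "arguments": {"targets": [[[-0.01, 0.045, 0, 0, 0.6], [-0.01, 0.045, 0, 0, 0.6], [-0.01, 0.045, 0, 0, 0.6], [-0.01, 0.04, 0, 0, 0.6], [-0.01, 0.04, 0, 0, 0.6], [-0.01, 0.04, 0, 0, 0.6], [-0.01, 0.04, 0, 0, 0.6], [-0.005, 0.03, 0, 0, 0.6], [0, 0, 0, 0, 0.6], [0, 0, 0, 0, 0.6]]]}}

```text
time_s: 5.9
tool_pos: [0.5938, 0.2944, 0.1508]
orientation: [0.0, 1.0, -0.0, -0.0]
contact_force: [0.6, -0.3, -0.2]
width: 0.0439
grasp_force: 61.2
```

```bash
python3 - <<'E'
from h import *
import pickle
st()
s=r.snapshot("wrist"); C=wcloud(s); hsv=cv2.cvtColor(s["frame"],cv2.COLOR_RGB2HSV);V=hsv[...,2]
save(s,"w2",f=1.5); pickle.dump(s,open("w2.pkl","wb"))
one=np.ones(V.shape,bool)
rep(C,s,"case rim",one,(.602,.318),.11,.050,.06)
rep(C,s,"floor",one,(.602,.318),.05,.0,.01)
rep(C,s,"held",V<70,(.602,.318),.035,.12,.165)
s=r.snapshot("top");C=cloud(s);rep(C,s,"case rim top",one,(.602,.318),.11,.05,.06)
E
```

```text
t 5.9 tcp [0.5938 0.2944 0.1508] y-dir deg 90.0 w 0.0439 F [ 0.6 -0.3 -0.2] g 61.2 j6 -2.27
case rim 2765 px 292 177 mean [0.5755 0.3273] rect [0.6023 0.3181] wh [0.1258 0.1444] a 2.0 z [0.0523 0.0556 0.0566]
floor 6404 px 279 180 mean [0.5912 0.3195] rect [0.5939 0.3211] wh [0.0998 0.0825] a 68.6 z [0.0031 0.004  0.0049]
held 5521 px 275 255 mean [0.5918 0.306 ] rect [0.5947 0.3053] wh [0.0407 0.0548] a 64.9 z [0.1372 0.1381 0.152 ]
case rim top 430 px 117 215 mean [0.5864 0.305 ] rect [0.6017 0.318 ] wh [0.1255 0.1455] a 2.0 z [0.0519 0.056  0.0583]
```

View pics/w2.png

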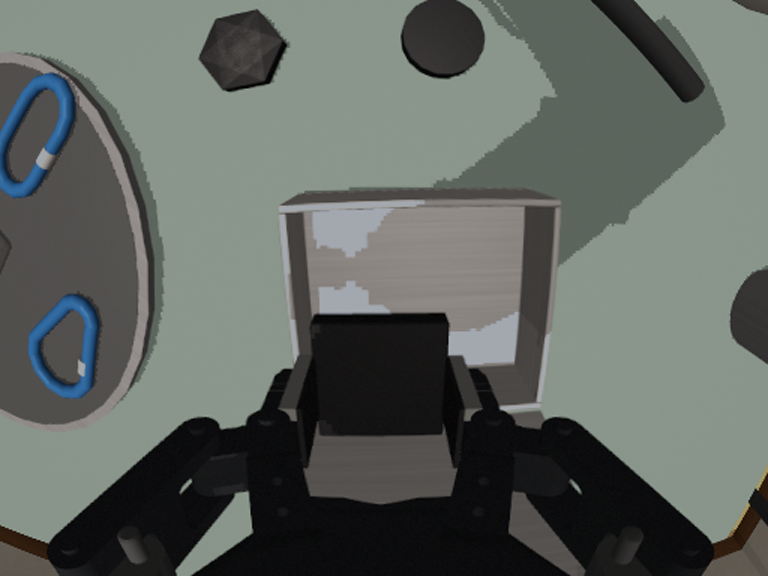

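The plate is held level at (253,240), with the case well below it. The case rim centre is (0.602, 0.318) with 2° of yaw, and both cameras agree. I'll move over the middle and lower.

>>> {"name": "drive_tool", "arguments": {"targets": [[[-0.005, 0.012, 0, -1, 0.6], [-0.005, 0.012, 0, -1, 0.6], [0, 0, 0.03, 0, 0.6], [0, 0, 0.04, 0, 0.6], [0, 0, 0.03, 0, 0.6], [0, 0, 0.015, 0, 0.6], [0, 0, 0, 0, 0.6], [0, 0, 0, 0, 0.6]]]}}

```text
time_s: 6.8
tool_pos: [0.6045, 0.3172, 0.0374]
orientation: [-0.016, 1.0, 0.0, 0.001]
contact_force: [1.1, 1.2, 0.8]
width: 0.0441
grasp_force: 61.2
```

>>> {"name": "drive_tool", "arguments": {"targets": [[[0, 0, 0.006, 0, 0.6], [0, 0, 0.003, 0, 0.6], [0, 0, 0.001, 0, 0.6], [0, 0, 0, 0, 0.6], [0, 0, 0, 0, 0.6]]]}}

```text
time_s: 7.3
tool_pos: [0.604, 0.3179, 0.0269]
orientation: [-0.017, 1.0, 0.0, 0.0]
contact_force: [-1.1, -1.5, 2.8]
width: 0.044
grasp_force: 61.6
```

>>> {"name": "drive_tool", "arguments": {"targets": [[[0, 0, 0.001, 0, 0.6], [0, 0, 0, 0, 0.6], [0, 0, 0, 0, 0.6]]]}}

```text
time_s: 7.6
tool_pos: [0.604, 0.3179, 0.0268]
orientation: [-0.017, 1.0, 0.0, 0.0]
contact_force: [-4.0, -1.3, 7.1]
width: 0.044
grasp_force: 62.1
```

>>> {"name": "drive_tool", "arguments": {"targets": [[[0, 0, 0, 0, 0.3], [0, 0, 0, 0, 0.3], [0, 0, 0, 0, 0.3], [0, 0, -0.02, 0, 0.3], [0, 0, -0.045, 0, 0.3], [0, 0, -0.045, 0, 0.3], [0.04, 0.004, -0.02, 0, 0.3], [0.04, 0.004, 0, 0, 0.3], [0.04, 0.004, 0, 0, 0.3], [0.037, 0.005, 0, 0, 0.3]]]}}

```text
time_s: 8.6
tool_pos: [0.4448, 0.3294, 0.1553]
orientation: [-0.017, 1.0, 0.0, -0.0]
contact_force: [-0.3, 1.0, 0.2]
width: 0.0597
grasp_force: 0.0
```

>>> {"name": "drive_tool", "arguments": {"targets": [[[0, 0, 0, 0, 0.3], [0, 0, 0, 0, 0.3], [0, 0, 0, 0, 0.3]]]}}

```text
time_s: 8.9
tool_pos: [0.4471, 0.3297, 0.1552]
orientation: [-0.017, 1.0, 0.0, 0.0]
contact_force: [-0.2, -0.9, -0.7]
width: 0.0598
grasp_force: 0.0
```

```bash
python3 - <<'E'
from h import *
st()
s=r.snapshot("wrist"); C=wcloud(s); hsv=cv2.cvtColor(s["frame"],cv2.COLOR_RGB2HSV);V=hsv[...,2]
save(s,"w3",f=1.5)
one=np.ones(V.shape,bool)
rep(C,s,"round",one,(.447,.329),.05,.011,.025)
rep(C,s,"sq in case",one,(.602,.318),.05,.010,.02)
s=r.snapshot("top");C=cloud(s);save(s,"t3",crop=(60,150,200,300),f=4);rep(C,s,"top sq in case",one,(.602,.318),.045,.009,.025)
rep(C,s,"top round",one,(.447,.329),.04,.01,.025)
E
```

```text
t 8.9 tcp [0.4471 0.3297 0.1552] y-dir deg 91.9 w 0.0598 F [-0.2 -0.9 -0.7] g 0.0 j6 -2.45
round 2020 px 254 185 mean [0.4468 0.3314] rect [0.4476 0.3315] wh [0.0458 0.047 ] a 0.1 z [0.015  0.0159 0.0168]
sq in case 1215 px 238 313 mean [0.6011 0.3185] rect [0.6029 0.3185] wh [0.0473 0.0455] a 2.1 z [0.013  0.0138 0.0147]
top sq in case 392 px 118 211 mean [0.6024 0.3174] rect [0.6019 0.3119] wh [0.0662 0.0529] a 81.9 z [0.0125 0.0148 0.0168]
top round 275 px 116 280 mean [0.4442 0.3257] rect [0.4445 0.3272] wh [0.0387 0.047 ] a 47.5 z [0.0148 0.0167 0.0186]
```

View pics/w3.png

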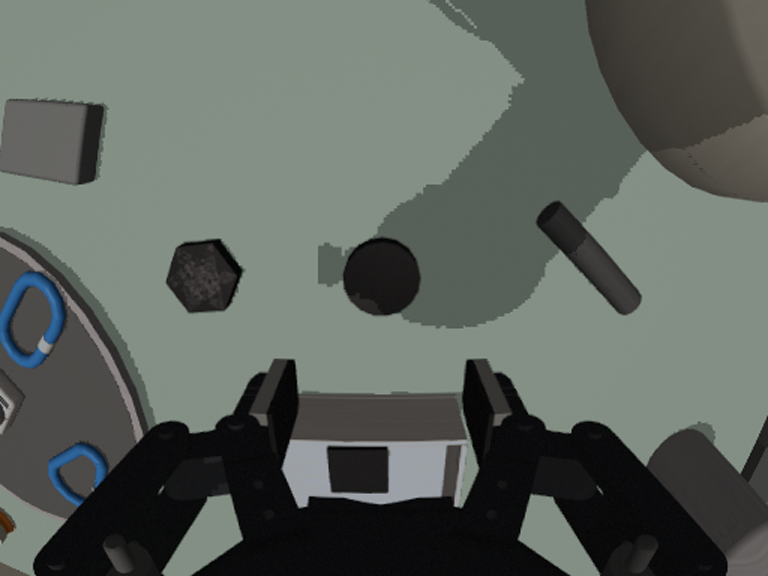

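The round plate is right ahead at (254,184). The square sits centred in the case at (0.6025, 0.3185). I'll grasp the round plate.

>>> {"name": "drive_tool", "arguments": {"targets": [[[0, 0.002, 0.04, 0, 0.3], [0, 0, 0.045, 0, 0.3], [0, 0, 0.03, 0, 0.3], [0, 0, 0.012, 0, 0.3], [0, 0, 0.005, 0, 0.3], [0, 0, 0, 0, 0.6], [0, 0, 0, 0, 0.6], [0, 0, 0, 0, 0.6], [0, 0, 0, 0, 0.6], [0, 0, 0, 0, 0.6]]]}}

```text
time_s: 10.0
tool_pos: [0.4467, 0.332, 0.0242]
orientation: [-0.017, 1.0, 0.001, 0.001]
contact_force: [-0.3, 0.8, 3.2]
width: 0.0456
grasp_force: 61.5
```

>>> {"name": "drive_tool", "arguments": {"targets": [[[0, 0, -0.02, 0, 0.6], [0, 0, -0.045, 0, 0.6], [0, 0, -0.045, 0, 0.6], [-0.01, 0, -0.02, 0, 0.6], [-0.04, -0.005, 0, 0, 0.6], [-0.04, -0.005, 0, 0, 0.6], [-0.04, -0.005, 0, 0, 0.6], [-0.025, -0.004, 0, 0, 0.6], [0, 0, 0, 0, 0.6], [0, 0, 0, 0, 0.6]]]}}

```text
time_s: 11.0
tool_pos: [0.602, 0.3174, 0.1526]
orientation: [-0.016, 1.0, -0.0, -0.0]
contact_force: [-0.4, 0.3, -1.1]
width: 0.0453
grasp_force: 61.5
```

>>> {"name": "drive_tool", "arguments": {"targets": [[[0, 0, 0.03, 0, 0.6], [0, 0, 0.04, 0, 0.6], [0, 0, 0.03, 0, 0.6], [0, 0, 0.008, 0, 0.6], [0, 0, 0, 0, 0.6], [0, 0, 0, 0, 0.6]]]}}

```text
time_s: 11.6
tool_pos: [0.6027, 0.3187, 0.0477]
orientation: [-0.017, 1.0, 0.001, 0.002]
contact_force: [-0.2, -0.3, -0.2]
width: 0.0453
grasp_force: 61.5
```

```bash
python3 - <<'E'
from h import *
st()
s=r.snapshot("wrist"); C=wcloud(s)
save(s,"w4",crop=(130,150,390,384),f=2.5)
V=s["frame"].max(-1)
rep(C,s,"held",V<90,(.602,.318),.035,.025,.05)
E
```

```text
t 11.6 tcp [0.6027 0.3187 0.0477] y-dir deg 92.0 w 0.0453 F [-0.2 -0.3 -0.2] g 61.5 j6 -2.25
held 7504 px 252 254 mean [0.5992 0.3189] rect [0.5998 0.3191] wh [0.0536 0.0534] a 44.8 z [0.0358 0.0394 0.0407]
```

>>> {"name": "drive_tool", "arguments": {"targets": [[[0, 0, 0.005, 0, 0.6], [0, 0, 0.003, 0, 0.6], [0, 0, 0.001, 0, 0.6], [0, 0, 0, 0, 0.6], [0, 0, 0, 0, 0.6]]]}}

```text
time_s: 12.15
tool_pos: [0.6024, 0.3182, 0.0382]
orientation: [-0.017, 1.0, 0.001, 0.001]
contact_force: [-3.0, -0.4, 6.8]
width: 0.0453
grasp_force: 62.3
```

>>> {"name": "drive_tool", "arguments": {"targets": [[[0, 0, 0, 0, 0.3], [0, 0, 0, 0, 0.3], [0, 0, 0, 0, 0.3], [0, 0, -0.02, 0, 0.3], [0, 0, -0.045, 0, 0.3], [0, 0, -0.045, 0, 0.3], [0, 0, 0, 0, 0.3], [0, 0, 0, 0, 0.3]]]}}

```text
time_s: 12.95
tool_pos: [0.6024, 0.3182, 0.1477]
orientation: [-0.017, 1.0, 0.001, 0.001]
contact_force: [0.3, -0.3, -1.1]
width: 0.06
grasp_force: 0.0
```

```bash
python3 - <<'E'
from h import *
st()
s=r.snapshot("wrist"); C=wcloud(s)
V=s["frame"].max(-1)
rep(C,s,"round in case",V<90,(.602,.318),.035,.024,.035)
E
```

```text
t 12.95 tcp [0.6024 0.3182 0.1477] y-dir deg 91.9 w 0.06 F [ 0.3 -0.3 -1.1] g 0.0 j6 -2.25
round in case 2337 px 253 191 mean [0.6014 0.3189] rect [0.6021 0.3185] wh [0.0464 0.0467] a 2.6 z [0.029  0.0299 0.0307]
```

>>> {"name": "drive_tool", "arguments": {"targets": [[[0, 0, 0, 7.7, 0.1], [0, 0, 0, 7.7, 0.1], [0, 0, 0, 7.7, 0.1], [0, 0, 0, 7.7, 0.1], [0, 0, 0, 7.7, 0.1], [0, 0, 0, 7.5, 0.1], [-0.026, -0.033, 0, 0, 0.1], [-0.026, -0.033, 0, 0, 0.1], [-0.026, -0.033, 0, 0, 0.1], [-0.026, -0.033, 0, 0, 0.1]]]}}

```text
time_s: 14.0
tool_pos: [0.5839, 0.1485, 0.1443]
orientation: [0.375, 0.927, -0.001, -0.001]
contact_force: [-0.1, -0.2, -0.2]
width: 0.0769
grasp_force: 0.0
```

>>> {"name": "drive_tool", "arguments": {"targets": [[[-0.026, -0.033, 0, 0, 0.3], [-0.026, -0.033, 0, 0, 0.3], [-0.026, -0.033, 0, 0, 0.3], [-0.026, -0.033, 0, 0, 0.3], [0, 0, 0, 0, 0.3], [0, 0, 0, 0, 0.3], [0, 0, 0, 0, 0.3]]]}}

```text
time_s: 14.7
tool_pos: [0.5678, -0.0164, 0.1452]
orientation: [0.375, 0.927, -0.0, -0.001]
contact_force: [0.1, -0.1, -0.7]
width: 0.0598
grasp_force: 0.0
```

```bash
python3 - <<'E'
from h import *
import pickle
st()
s=r.snapshot("wrist"); C=wcloud(s);pickle.dump(s,open("w5.pkl","wb"))
hsv=cv2.cvtColor(s["frame"],cv2.COLOR_RGB2HSV)
save(s,"w5",f=1.5); one=np.ones(C.shape[:2],bool)
rep(C,s,"lamp",one,(.57,-.02),.05,.028,.055)
rep(C,s,"lens",one,(.57,-.02),.05,.041,.055)
blue=(hsv[...,0]>95)&(hsv[...,0]<125)&(hsv[...,1]>130)
rep(C,s,"small",blue,(.506,-.09),.05,.01,.05)
rep(C,s,"disc",one,(.57,-.02),.08,.01,.0235)
E
```

```text
t 14.7 tcp [ 0.5678 -0.0164  0.1452] y-dir deg 46.0 w 0.0598 F [ 0.1 -0.1 -0.7] g 0.0 j6 -2.58
lamp 3336 px 254 197 mean [ 0.568 -0.014] rect [ 0.5705 -0.0163] wh [0.0402 0.0596] a 45.9 z [0.0365 0.0389 0.0467]
lens 1468 px 254 203 mean [ 0.5702 -0.0161] rect [ 0.5722 -0.0171] wh [0.035  0.0377] a 87.2 z [0.0451 0.0462 0.047 ]
small 1506 px 147 198 mean [ 0.5061 -0.0852] rect [ 0.5095 -0.0883] wh [0.0366 0.0691] a 42.2 z [0.0275 0.0303 0.0315]
disc 19276 px 251 188 mean [ 0.5663 -0.0157] rect [ 0.5711 -0.0189] wh [0.1557 0.1596] a 46.7 z [0.0197 0.0205 0.0213]
```

View pics/w5.png

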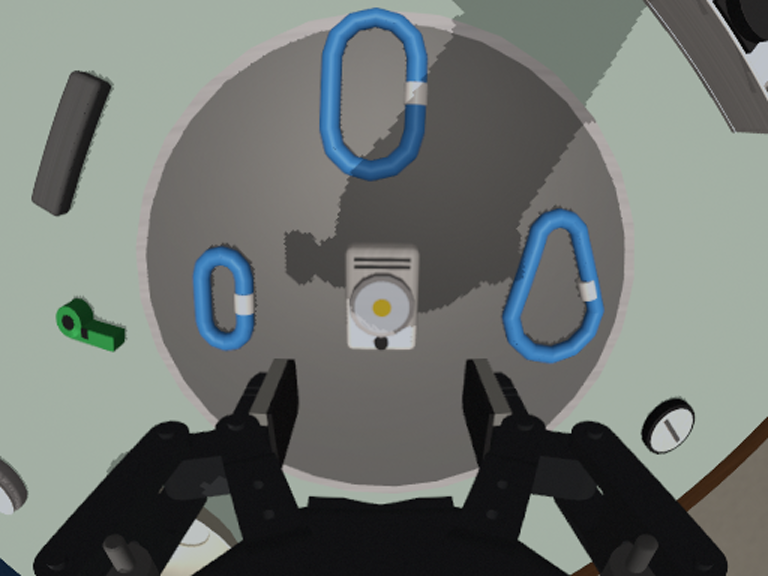

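The headlamp is between the fingers at (254,197), lens up and aligned with the gripper. The round plate sits in the case at z = 30 mm, as planned. I'll descend and grip the lamp.

>>> {"name": "drive_tool", "arguments": {"targets": [[[-0.002, 0.001, 0.035, 0, 0.3], [0, 0, 0.035, 0, 0.3], [0, 0, 0.02, 0, 0.3], [0, 0, 0.011, 0, 0.3], [0, 0, 0, 0, 0.3], [0, 0, 0, 0, 0.7], [0, 0, 0, 0, 0.7], [0, 0, 0, 0, 0.7], [0, 0, 0, 0, 0.7], [0, 0, 0, 0, 0.7]]]}}

```text
time_s: 15.75
tool_pos: [0.5715, -0.0172, 0.0469]
orientation: [0.375, 0.927, 0.001, 0.001]
contact_force: [-0.9, 1.5, 6.3]
width: 0.0383
grasp_force: 62.2
```

>>> {"name": "drive_tool", "arguments": {"targets": [[[0, 0, -0.02, 0, 0.7], [0, 0, -0.04, 0, 0.7], [0, 0, -0.04, 0, 0.7], [0, 0, 0, -7.7, 0.7], [0, 0, 0, -7.7, 0.7], [0, 0, 0, -7.7, 0.7], [0, 0, 0, -7.7, 0.7], [0, 0, 0, -7.7, 0.7], [0, 0, 0, -7.5, 0.7], [0, 0, 0, 0, 0.7]]]}}

```text
time_s: 16.75
tool_pos: [0.5701, -0.0176, 0.1452]
orientation: [-0.018, 1.0, 0.0, -0.0]
contact_force: [0.0, -0.5, -1.2]
width: 0.038
grasp_force: 61.3
```

>>> {"name": "drive_tool", "arguments": {"targets": [[[-0.005, 0.035, 0, 0, 0.7], [-0.005, 0.042, 0, 0, 0.7], [-0.005, 0.042, 0, 0, 0.7], [-0.005, 0.042, 0, 0, 0.7], [-0.005, 0.042, 0, 0, 0.7], [-0.006, 0.042, 0, 0, 0.7], [-0.006, 0.042, 0, 0, 0.7], [-0.006, 0.042, 0, 0, 0.7], [0, 0, 0, 0, 0.7], [0, 0, 0, 0, 0.7]]]}}

```text
time_s: 17.75
tool_pos: [0.6016, 0.3136, 0.1445]
orientation: [-0.016, 1.0, -0.0, -0.001]
contact_force: [-0.4, -0.4, -1.3]
width: 0.0382
grasp_force: 61.3
```

```bash
python3 - <<'E'
from h import *
st()
s=r.snapshot("wrist"); C=wcloud(s); save(s,"w6",f=1.2)
one=np.ones(C.shape[:2],bool)
rep(C,s,"lens",s["frame"].min(-1)>80,(.603,.317),.03,.135,.16)
rep(C,s,"lens",s["frame"].min(-1)>80,(.603,.317),.03,.143,.16)
E
```

```text
t 17.75 tcp [0.6016 0.3136 0.1445] y-dir deg 91.9 w 0.0382 F [-0.4 -0.4 -1.3] g 61.3 j6 -2.25
lens 4412 px 254 261 mean [0.5989 0.3145] rect [0.6017 0.3142] wh [0.0567 0.0375] a 1.9 z [0.1354 0.1433 0.1444]
lens 2606 px 253 268 mean [0.6008 0.3144] rect [0.602  0.3143] wh [0.0338 0.0335] a 28.9 z [0.1433 0.1438 0.1446]
```

View pics/w6.png

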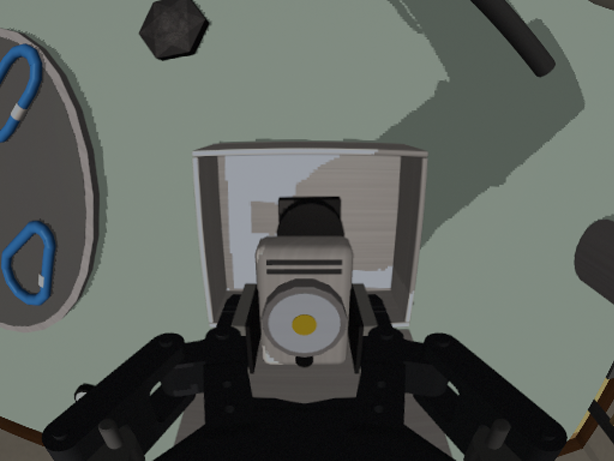

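The headlamp is held level, lens up, at (253,262), with the stack visible behind it in the well. I'll shift 4 mm in y and lower.

>>> {"name": "drive_tool", "arguments": {"targets": [[[0, 0.004, 0, 0, 0.7], [0, 0, 0.03, 0, 0.7], [0, 0, 0.03, 0, 0.7], [0, 0, 0.015, 0, 0.7], [0, 0, 0.005, 0, 0.7], [0, 0, 0, 0, 0.7], [0, 0, 0, 0, 0.7]]]}}

```text
time_s: 18.5
tool_pos: [0.6027, 0.3168, 0.0669]
orientation: [-0.017, 1.0, 0.001, 0.001]
contact_force: [-0.8, -0.3, -1.4]
width: 0.0382
grasp_force: 61.3
```

>>> {"name": "drive_tool", "arguments": {"targets": [[[0, 0.001, 0.005, 0, 0.7], [0, 0, 0.003, 0, 0.7], [0, 0, 0.001, 0, 0.7], [0, 0, 0, 0, 0.7], [0, 0, 0, 0, 0.7]]]}}

```text
time_s: 19.0
tool_pos: [0.6019, 0.318, 0.0569]
orientation: [-0.017, 1.0, 0.0, 0.0]
contact_force: [-2.0, -0.9, 3.6]
width: 0.0382
grasp_force: 61.8
```

>>> {"name": "drive_tool", "arguments": {"targets": [[[0, 0, 0.0005, 0, 0.7], [0, 0, 0, 0, 0.35], [0, 0, 0, 0, 0.35], [0, 0, 0, 0, 0.35], [0, 0, -0.015, 0, 0.3], [0, 0, -0.04, 0, 0.3], [0, 0, -0.04, 0, 0.3], [0, 0, 0, 0, 0.3], [0, 0, 0, 0, 0.3]]]}}

```text
time_s: 19.9
tool_pos: [0.6023, 0.3182, 0.1519]
orientation: [-0.017, 1.0, 0.001, 0.001]
contact_force: [-0.5, 0.7, -1.0]
width: 0.0598
grasp_force: 0.0
```

```bash
python3 - <<'E'
from h import *
st()
s=r.snapshot("wrist"); C=wcloud(s); save(s,"w7",f=1.2)
rep(C,s,"lamp",s["frame"].min(-1)>80,(.602,.318),.04,.04,.062)
rep(C,s,"lens",s["frame"].min(-1)>80,(.602,.318),.022,.052,.062)
E
```

```text
t 19.9 tcp [0.6023 0.3182 0.1519] y-dir deg 92.0 w 0.0598 F [-0.5  0.7 -1. ] g 0.0 j6 -2.25
lamp 2839 px 253 195 mean [0.599  0.3187] rect [0.6017 0.3189] wh [0.0585 0.0401] a 2.2 z [0.0465 0.0487 0.0567]
lens 1276 px 253 201 mean [0.6016 0.3189] rect [0.6018 0.3188] wh [0.0342 0.033 ] a 90.0 z [0.0554 0.0562 0.057 ]
```

View pics/w7.png

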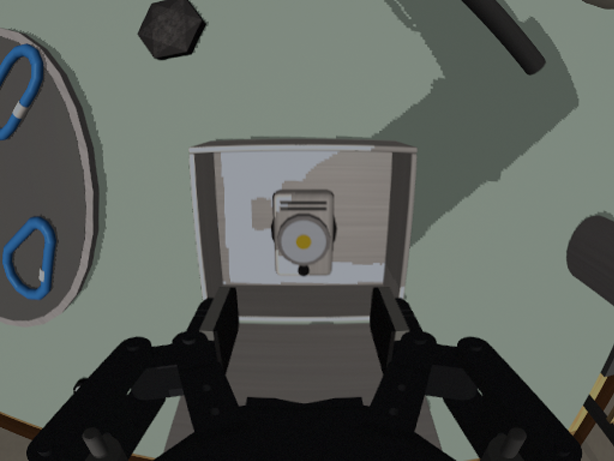

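The first kit is right: the lamp is centred at (0.602, 0.319), lens up at (253,201), with its top at 56.2 mm, level with the 56 mm rim. On to the whistle.

>>> {"name": "drive_tool", "arguments": {"targets": [[[0, 0, 0, -6, 0.3], [0, 0, 0, -6, 0.3], [0, 0, 0, -6, 0.3], [0.027, -0.036, 0, 0, 0.3], [0.027, -0.036, 0, 0, 0.3], [0.027, -0.036, 0, 0, 0.3], [0.027, -0.036, 0, 0, 0.3], [0.027, -0.036, 0, 0, 0.3], [0.027, -0.036, 0, 0, 0.3], [0.027, -0.036, 0, 0, 0.3]]]}}

```text
time_s: 20.95
tool_pos: [0.5085, 0.0145, 0.1492]
orientation: [-0.173, 0.985, 0.0, -0.002]
contact_force: [0.8, -0.3, -0.3]
width: 0.0598
grasp_force: 0.0
```

>>> {"name": "drive_tool", "arguments": {"targets": [[[0.027, -0.036, 0, 0, 0.45], [0.027, -0.036, 0, 0, 0.45], [0.027, -0.036, 0, 0, 0.45], [0.027, -0.036, 0, 0, 0.45], [0.027, -0.033, 0, 0, 0.45], [0, 0, 0, 0, 0.45], [0, 0, 0, 0, 0.45], [0, 0, 0, 0, 0.45]]]}}

```text
time_s: 21.75
tool_pos: [0.4436, -0.1955, 0.1498]
orientation: [-0.174, 0.985, 0.001, -0.001]
contact_force: [0.5, 0.3, -0.3]
width: 0.0469
grasp_force: 0.0
```

```bash
python3 - <<'E'
from h import *
import pickle
st()
s=r.snapshot("wrist"); C=wcloud(s); save(s,"w8",crop=(100,80,400,340),f=2.3)
hsv=cv2.cvtColor(s["frame"],cv2.COLOR_RGB2HSV); green=(hsv[...,0]>45)&(hsv[...,0]<80)&(hsv[...,1]>110)
m=rep(C,s,"whistle",green,(.442,-.195),.06,.015,.03)
P=C[m][:,:2]; M=P.mean(0); w,v=np.linalg.eigh(np.cov(P.T)); a=v[:,1]; a=a*np.sign(a[0]); n=np.array([-a[1],a[0]]);q=(P-M)@np.c_[a,n]
print("axis deg",np.degrees(np.arctan2(a[1],a[0])))
for t in np.arange(-.03,.045,.005):
    k=abs(q[:,0]-t)<.0025
    if k.sum()>3: print(round(t,3),np.round([q[k,1].min(),q[k,1].max()],4),np.round(M+a*t,4))
# bowl profile
t=pickle.load(open("top0.pkl","rb")); B=cloud(t).reshape(-1,3); c=np.array([.6055,-.316])
R=np.hypot(B[:,0]-c[0],B[:,1]-c[1])
for x in range(0,84,6):
    k=(R>x/1000-.001)&(R<x/1000+.001)&(B[:,2]<.06); print(x,np.round(np.median(B[k,2])*1000,1),end=" | ")
E
```

```text
t 21.75 tcp [ 0.4436 -0.1955  0.1498] y-dir deg 110.0 w 0.0469 F [ 0.5  0.3 -0.3] g 0.0 j6 -1.13
whistle 885 px 254 185 mean [ 0.4406 -0.1953] rect [ 0.4438 -0.1937] wh [0.055  0.0238] a 19.8 z [0.017  0.0178 0.0187]
axis deg 20.944312409652877
-0.025 [-0.004   0.0048] [ 0.4172 -0.2043]
-0.02 [-0.0093  0.0117] [ 0.4219 -0.2025]
-0.015 [-0.0112  0.0125] [ 0.4266 -0.2007]
-0.01 [-0.0113  0.0126] [ 0.4313 -0.1989]
-0.005 [-0.0113  0.0116] [ 0.4359 -0.1971]
0.0 [-0.0098  0.0089] [ 0.4406 -0.1953]
0.005 [-0.009  -0.0009] [ 0.4453 -0.1936]
0.01 [-0.0073  0.0044] [ 0.4499 -0.1918]
0.015 [-0.0065  0.0053] [ 0.4546 -0.19  ]
0.02 [-0.0048  0.007 ] [ 0.4593 -0.1882]
0.025 [-0.004   0.0079] [ 0.4639 -0.1864]
0.03 [-0.0032  0.0079] [ 0.4686 -0.1846]
0 nan | 6 6.8 | 12 6.6 | 18 6.9 | 24 6.4 | 30 7.1 | 36 10.7 | 42 13.0 | 48 15.3 | 54 20.4 | 60 25.4 | 66 32.0 | 72 43.6 | 78 49.9 |
  return _methods._mean(a, axis=axis, dtype=dtype,
  ret = ret.dtype.type(ret / rcount)
```

View pics/w8.png

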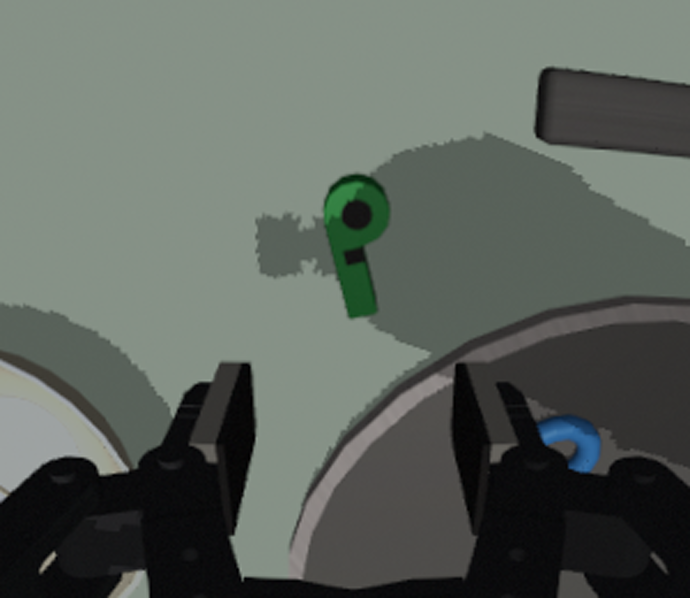

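The whistle's chamber is at about (254,172), with the mouthpiece toward (258,210). The fit gives the chamber centre at (0.429, -0.1995) and the mouthpiece direction at 32°, so I'll turn another -12° and grip across the chamber.

>>> {"name": "drive_tool", "arguments": {"targets": [[[0, 0, 0, -6, 0.45], [0, 0, 0, -6, 0.45], [0.013, 0.004, 0.03, 0, 0.45], [0, 0, 0.04, 0, 0.45], [0, 0, 0.035, 0, 0.45], [0, 0, 0.014, 0, 0.45], [0, 0, 0.005, 0, 0.45], [0, 0, 0, 0, 0.45]]]}}

```text
time_s: 22.6
tool_pos: [0.4309, -0.1989, 0.0264]
orientation: [-0.276, 0.961, 0.0, -0.001]
contact_force: [0.1, 0.2, 0.2]
width: 0.047
grasp_force: 0.0
```

>>> {"name": "drive_tool", "arguments": {"targets": [[[0, 0, 0, 0, 0.85], [0, 0, 0, 0, 0.85], [0, 0, 0, 0, 0.85], [0, 0, 0, 0, 0.85], [0, 0, 0, 0, 0.85], [0, 0, 0, 0, 0.85]]]}}

```text
time_s: 23.2
tool_pos: [0.4319, -0.1997, 0.0281]
orientation: [-0.276, 0.961, -0.0, 0.001]
contact_force: [0.2, 2.3, 7.2]
width: 0.0237
grasp_force: 59.2
```

```bash
python3 - <<'E'
from h import *
st()
s=r.snapshot("wrist"); C=wcloud(s)
hsv=cv2.cvtColor(s["frame"],cv2.COLOR_RGB2HSV); green=(hsv[...,0]>45)&(hsv[...,0]<80)&(hsv[...,1]>110)
rep(C,s,"whistle",green,(.442,-.195),.06,.0,.04)
E
```

```text
t 23.2 tcp [ 0.4319 -0.1997  0.0281] y-dir deg 122.0 w 0.0237 F [0.2 2.3 7.2] g 59.2 j6 -0.91
whistle 2700 px 250 263 mean [ 0.4363 -0.1988] rect [ 0.4432 -0.1927] wh [0.0553 0.0237] a 31.5 z [0.0097 0.0178 0.0186]
```

```bash
python3 - <<'E'
from h import *
q=r.get_state(); s=r.snapshot("wrist"); C=wcloud(s)
from scipy.spatial.transform import Rotation as R
L=(C-q["tool_pos"])@R.from_quat(q["orientation"]).as_matrix()
V=s["frame"].max(-1)
m=(s["depth"]>0)&(s["depth"]<.35)&(abs(L[...,0])<.04)&(abs(L[...,1])<.075)
hsv=cv2.cvtColor(s["frame"],cv2.COLOR_RGB2HSV); m&=~((hsv[...,1]>90))
P=L[m]
for z in np.arange(.022,-.04,-.004):
    k=abs(P[:,2]-z)<.002; Y=P[k,1]; X=P[k,0]
    if k.sum()>5: print(round(z,3),k.sum(),"y-",np.round(np.percentile(Y[Y<0],[2,98])*1000,1) if (Y<0).any() else "","y+",np.round(np.percentile(Y[Y>0],[2,98])*1000,1) if (Y>0).any() else "","x",np.round(np.percentile(X,[2,98])*1000,1))
E
```

```text
0.018 63 y- [-17.9 -12. ] y+ [ 1.2 17.9] x [-34.   10.1]
0.014 166 y- [-23.4 -11.6] y+ [ 1.  24.3] x [-21.9  10.1]
0.01 663 y- [-24.1  -0.5] y+ [ 0.  24.6] x [-18.3  10. ]
0.006 235 y- [-24.7 -11.7] y+ [11.8 24.8] x [-10.6  10.1]
0.002 261 y- [-25.  -11.5] y+ [11.8 24.8] x [-9.4 10.5]
-0.002 270 y- [-25.  -11.4] y+ [11.7 25.1] x [-4.6 10.4]
-0.006 346 y- [-25.  -11.4] y+ [11.8 25.1] x [-10.4  10.3]
-0.01 265 y- [-24.5 -11.5] y+ [11.7 25.2] x [-10.6  10.4]
-0.014 504 y- [-17.7 -11.5] y+ [11.7 17.7] x [-11.4  10.4]
-0.018 276 y- [-28.6 -11.7] y+ [12.  28.4] x [-9.8 11.3]
-0.022 559 y- [-38.2 -13.2] y+ [13.4 39.1] x [-6.4 12.7]
-0.026 841 y- [-42.3 -13.2] y+ [13.3 42.6] x [-8.8 12.6]
-0.03 1256 y- [-44.4 -13.1] y+ [13.2 44.9] x [-11.5  12.5]
-0.034 2802 y- [-45.8 -13.9] y+ [13.8 46.2] x [-11.1  11.3]
-0.038 1214 y- [-48.1 -14. ] y+ [13.7 48.3] x [-12.1  11.4]
```

Bowl plan: the two pieces go side by side, parallel, with the whistle on the near-right half of the floor and the carabiner on the other half. I'm lifting the whistle over.

>>> {"name": "drive_tool", "arguments": {"targets": [[[0, 0, -0.02, 0, 0.85], [0, 0, -0.04, 0, 0.85], [0, 0, -0.04, 0, 0.85], [-0.011, -0.034, 0, 0, 0.85], [-0.012, -0.035, 0, 0, 0.85], [-0.012, -0.035, 0, 0, 0.85], [-0.012, -0.035, 0, 0, 0.85], [-0.012, -0.035, 0, 0, 0.85], [-0.012, -0.035, 0, 0, 0.85], [0, 0, 0, 0, 0.85]]]}}

```text
time_s: 24.3
tool_pos: [0.6033, -0.3416, 0.1243]
orientation: [-0.275, 0.962, 0.0, -0.001]
contact_force: [-0.4, 0.3, -0.6]
width: 0.0234
grasp_force: 59.1
```

>>> {"name": "drive_tool", "arguments": {"targets": [[[0, 0, 0, 0, 0.85], [0, 0, 0.03, 0, 0.85], [0, 0, 0.03, 0, 0.85], [0, 0, 0.015, 0, 0.85], [0, 0, 0, 0, 0.85], [0, 0, 0, 0, 0.85]]]}}

```text
time_s: 24.9
tool_pos: [0.6015, -0.3391, 0.053]
orientation: [-0.276, 0.961, -0.0, 0.0]
contact_force: [-0.5, -1.1, 0.3]
width: 0.0236
grasp_force: 59.1
```

```bash
python3 - <<'E'
from h import *
st()
s=r.snapshot("wrist"); C=wcloud(s); save(s,"w9",f=1.2)
hsv=cv2.cvtColor(s["frame"],cv2.COLOR_RGB2HSV); green=(hsv[...,0]>45)&(hsv[...,0]<80)&(hsv[...,1]>110)
rep(C,s,"whistle",green,(.603,-.34),.06,.03,.1)
one=np.ones(green.shape,bool)
rep(C,s,"bowl rim",one,(.605,-.316),.09,.046,.054)
s=r.snapshot("side"); C=cloud(s); rep(C,s,"bowl rim side",one,(.605,-.316),.09,.046,.054)
E
```

```text
t 24.9 tcp [ 0.6015 -0.3391  0.053 ] y-dir deg 122.0 w 0.0236 F [-0.5 -1.1  0.3] g 59.1 j6 -0.72
whistle 2577 px 250 264 mean [ 0.6064 -0.338 ] rect [ 0.6127 -0.332 ] wh [0.0551 0.0237] a 32.0 z [0.0373 0.0426 0.0435]
bowl rim 5905 px 292 205 mean [ 0.5663 -0.3371] rect [ 0.5934 -0.3184] wh [0.1348 0.1591] a 21.5 z [0.047  0.0495 0.0507]
bowl rim side 294 px 266 290 mean [ 0.599  -0.3347] rect [ 0.6023 -0.325 ] wh [0.1403 0.1571] a 82.5 z [0.0469 0.0485 0.0504]
```

View pics/w9.png

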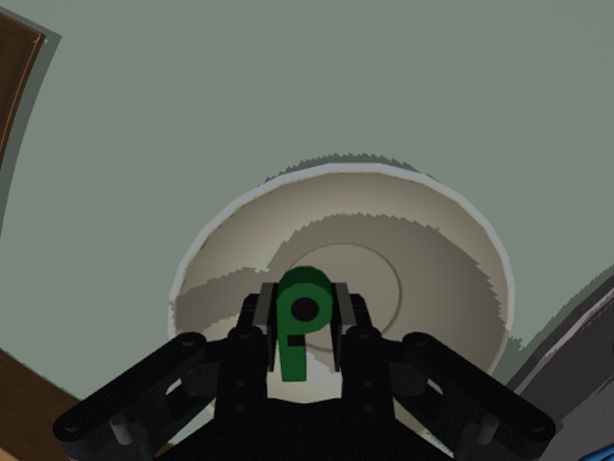

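The whistle is held over the near-right half of the bowl floor (floor circle at about (285,248)), its underside about 25 mm up. I'll lower until contact.

>>> {"name": "drive_tool", "arguments": {"targets": [[[0, 0, 0.006, 0, 0.85], [0, 0, 0.004, 0, 0.85], [0, 0, 0.001, 0, 0.85], [0, 0, 0.001, 0, 0.85], [0, 0, 0, 0, 0.85], [0, 0, 0, 0, 0.85]]]}}

```text
time_s: 25.6
tool_pos: [0.6015, -0.3393, 0.0396]
orientation: [-0.275, 0.961, 0.0, -0.0]
contact_force: [1.2, 0.3, -0.2]
width: 0.0237
grasp_force: 59.1
```

>>> {"name": "drive_tool", "arguments": {"targets": [[[0, 0, 0.001, 0, 0.85], [0, 0, 0.001, 0, 0.85], [0, 0, 0.001, 0, 0.85], [0, 0, 0, 0, 0.85], [0, 0, 0, 0, 0.85]]]}}

```text
time_s: 26.1
tool_pos: [0.6017, -0.3395, 0.0379]
orientation: [-0.275, 0.961, -0.0, 0.0]
contact_force: [-2.2, 1.6, 5.7]
width: 0.0236
grasp_force: 59.7
```

>>> {"name": "drive_tool", "arguments": {"targets": [[[0, 0, 0.001, 0, 0.85], [0, 0, 0, 0, 0.68], [0, 0, 0, 0, 0.66], [0, 0, 0, 0, 0.63], [0, 0, 0, 0, 0.6], [0, 0, 0, 0, 0.6], [0, 0, -0.01, 0, 0.6], [0, 0, -0.03, 0, 0.6], [0, 0, -0.045, 0, 0.5], [0, 0, -0.01, 0, 0.5]]]}}

```text
time_s: 27.1
tool_pos: [0.604, -0.3411, 0.138]
orientation: [-0.276, 0.961, -0.004, 0.004]
contact_force: [0.3, -0.6, 1.9]
width: 0.0426
grasp_force: 0.0
```

>>> {"name": "drive_tool", "arguments": {"targets": [[[0, 0, 0, 0, 0.45], [0, 0, 0, 0, 0.45]]]}}

```text
time_s: 27.3
tool_pos: [0.6014, -0.3392, 0.1306]
orientation: [-0.275, 0.961, 0.0, 0.0]
contact_force: [0.2, 0.2, -0.9]
width: 0.047
grasp_force: 0.0
```

```bash
python3 - <<'E'
from h import *
import pickle
st()
s=r.snapshot("wrist"); C=wcloud(s); save(s,"w10",crop=(100,80,420,384),f=1.9);pickle.dump(s,open("w10.pkl","wb"))
hsv=cv2.cvtColor(s["frame"],cv2.COLOR_RGB2HSV); green=(hsv[...,0]>45)&(hsv[...,0]<80)&(hsv[...,1]>110)
m=rep(C,s,"whistle",green,(.603,-.34),.06,.00,.1)
P=C[m]-[.6055,-.316,0]; u=P[:,:2]@[.848,.53]; v=P[:,:2]@[-.53,.848]
for t in range(-35,40,8):
    k=abs(u*1000-t)<2
    if k.sum()>3: print(t,"v",np.round(np.percentile(v[k],[2,98])*1000),"z",np.round(np.percentile(P[k,2],[5,50,95])*1000))
E
```

```text
t 27.3 tcp [ 0.6014 -0.3392  0.1306] y-dir deg 122.0 w 0.047 F [ 0.2  0.2 -0.9] g 0.0 j6 -0.72
whistle 1297 px 253 207 mean [ 0.6087 -0.3352] rect [ 0.6114 -0.3301] wh [0.0546 0.0272] a 31.2 z [0.0197 0.0261 0.0287]
-27 v [-25.  -6.] z [15. 25. 28.]
-19 v [-28.  -2.] z [19. 26. 29.]
-11 v [-28.  -3.] z [21. 26. 29.]
-3 v [-28. -12.] z [18. 27. 29.]
5 v [-28. -14.] z [17. 27. 29.]
13 v [-27. -13.] z [18. 26. 28.]
21 v [-27. -13.] z [18. 26. 28.]
```

View pics/w10.png

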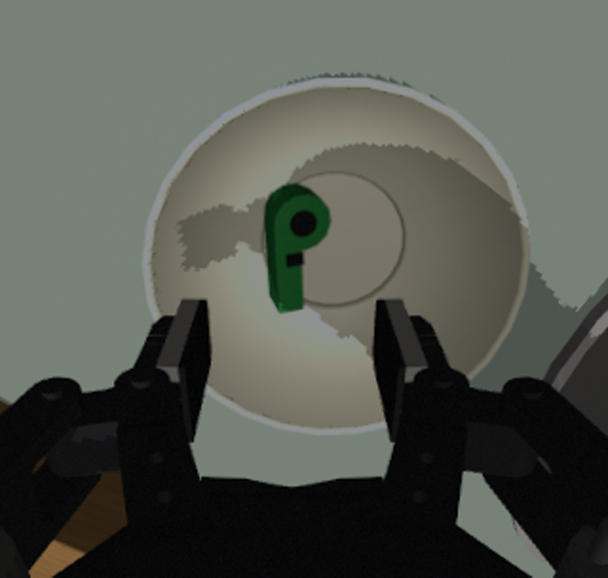

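The whistle lies flat along the left of the bowl floor, from about (247,180) to (253,240) in the full frame, with the right half free. Next is the carabiner.

>>> {"name": "drive_tool", "arguments": {"targets": [[[-0.009, 0.043, -0.01, 0, 0.35], [-0.009, 0.044, -0.01, 0, 0.35], [-0.009, 0.044, 0, 0, 0.35], [-0.009, 0.044, 0, 0, 0.35], [-0.009, 0.044, 0, 0, 0.35], [-0.009, 0.044, 0, 0, 0.35], [0, 0, 0, 8, 0.35], [0, 0, 0, 8, 0.35], [0, 0, 0, 8, 0.35], [0, 0, 0, 8, 0.35]]]}}

```text
time_s: 28.35
tool_pos: [0.5073, -0.0874, 0.1495]
orientation: [0.003, 1.0, 0.0, -0.001]
contact_force: [0.4, 0.8, 0.1]
width: 0.0553
grasp_force: 0.0
```

>>> {"name": "drive_tool", "arguments": {"targets": [[[0, 0, 0, 8, 0.35], [0, 0, 0, 8, 0.35], [0, 0, 0, 8, 0.35], [0, 0, 0, 8, 0.35], [0, 0, 0, 8, 0.35], [0, 0, 0, 8, 0.35], [0, 0, 0, 0, 0.35], [0, 0, 0, 0, 0.35], [0, 0, 0, 0, 0.35]]]}}

```text
time_s: 29.25
tool_pos: [0.5079, -0.0876, 0.1503]
orientation: [0.406, 0.914, -0.0, -0.001]
contact_force: [-0.0, -0.7, -0.3]
width: 0.0559
grasp_force: 0.0
```

```bash
python3 - <<'E'
from h import *
st()
s=r.snapshot("wrist"); C=wcloud(s); save(s,"w11",crop=(100,80,420,384),f=1.9)
hsv=cv2.cvtColor(s["frame"],cv2.COLOR_RGB2HSV); blue=(hsv[...,0]>95)&(hsv[...,0]<125)&(hsv[...,1]>100)
rep(C,s,"car",blue,(.508,-.088),.045,.01,.05)
rep(C,s,"car top",np.ones(blue.shape,bool),(.508,-.088),.045,.0275,.05)
E
```

```text
t 29.25 tcp [ 0.5079 -0.0876  0.1503] y-dir deg 42.1 w 0.0559 F [-0.  -0.7 -0.3] g 0.0 j6 -2.54
car 1733 px 250 189 mean [ 0.5049 -0.0866] rect [ 0.5085 -0.0891] wh [0.0381 0.0684] a 41.1 z [0.0279 0.0301 0.0313]
car top 1789 px 252 190 mean [ 0.5066 -0.0858] rect [ 0.5079 -0.0868] wh [0.0372 0.0641] a 40.8 z [0.0286 0.0302 0.0314]
```

View pics/w11.png

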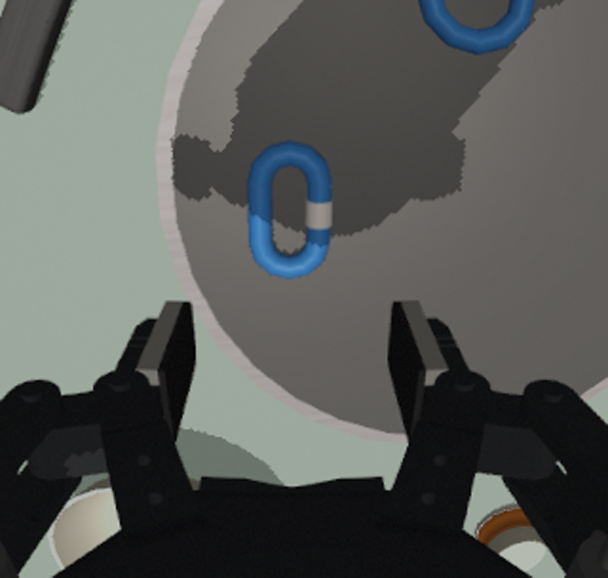

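The small carabiner is centred between the fingers at about (252,190), its axis 1° off the gripper. Lowering and gripping across its parallel sides.

>>> {"name": "drive_tool", "arguments": {"targets": [[[0, 0, 0.04, 1, 0.35], [0, 0, 0.04, 0, 0.35], [0, 0, 0.02, 0, 0.35], [0, 0, 0.008, 0, 0.35], [0, 0, 0, 0, 0.35], [0, 0, 0, 0, 0.7], [0, 0, 0, 0, 0.7], [0, 0, 0, 0, 0.7], [0, 0, 0, 0, 0.7], [0, 0, 0, 0, 0.7]]]}}

```text
time_s: 30.3
tool_pos: [0.5095, -0.0876, 0.0445]
orientation: [0.415, 0.91, 0.001, 0.002]
contact_force: [-0.4, 0.3, 6.0]
width: 0.0353
grasp_force: 59.9
```

>>> {"name": "drive_tool", "arguments": {"targets": [[[0, 0, -0.02, 0, 0.7], [0, 0, -0.04, 0, 0.7], [0, 0, -0.04, 0, 0.7], [0, 0, 0, -8.1, 0.7], [0, 0, 0, -8.1, 0.7], [0, 0, 0, -8.1, 0.7], [0, 0, 0, -8.1, 0.7], [0, 0, 0, -8.1, 0.7], [0, 0, 0, -8.1, 0.7], [0, 0, 0, -8.1, 0.7]]]}}

```text
time_s: 31.3
tool_pos: [0.5082, -0.0876, 0.1432]
orientation: [-0.07, 0.998, 0.0, 0.0]
contact_force: [0.1, -0.6, -0.4]
width: 0.0348
grasp_force: 60.0
```

>>> {"name": "drive_tool", "arguments": {"targets": [[[0, 0, 0, -8.1, 0.7], [0, 0, 0, -8.1, 0.7], [0, 0, 0, -8.1, 0.7], [0, 0, 0, 0, 0.7], [0, 0, 0, 0, 0.7]]]}}

```text
time_s: 31.8
tool_pos: [0.5081, -0.0876, 0.143]
orientation: [-0.274, 0.962, 0.0, 0.0]
contact_force: [-0.2, 0.9, -1.0]
width: 0.0352
grasp_force: 60.0
```

```bash
python3 - <<'E'
from h import *
st()
q=r.get_state(); s=r.snapshot("wrist"); C=wcloud(s)
hsv=cv2.cvtColor(s["frame"],cv2.COLOR_RGB2HSV); blue=(hsv[...,0]>95)&(hsv[...,0]<125)&(hsv[...,1]>100)
rep(C,s,"car",blue,q["tool_pos"][:2],.045,.07,.2)
t=np.array([.6055,-.316])+.006*np.array([.848,.53])+.020*np.array([-.53,.848]); print("target",t)
from scipy.spatial.transform import Rotation as R
M=R.from_quat(q["orientation"]).as_matrix(); print("shift tool",np.r_[t-q["tool_pos"][:2],0]@M)
E
```

```text
t 31.8 tcp [ 0.5081 -0.0876  0.143 ] y-dir deg 121.7 w 0.0352 F [-0.2  0.9 -1. ] g 60.0 j6 -1.15
car 4221 px 251 245 mean [ 0.5046 -0.091 ] rect [ 0.5041 -0.0874] wh [0.0539 0.0647] a 81.9 z [0.1263 0.1285 0.1297]
target [ 0.599988 -0.29586 ]
shift tool [ 3.15012025e-02 -2.25442073e-01 -9.58585774e-05]
```

>>> {"name": "drive_tool", "arguments": {"targets": [[[0.005, -0.036, 0, 0, 0.7], [0.005, -0.038, 0, 0, 0.7], [0.005, -0.038, 0, 0, 0.7], [0.005, -0.038, 0, 0, 0.7], [0.005, -0.038, 0, 0, 0.7], [0.006, -0.037, 0, 0, 0.7], [0, 0, 0.03, 0, 0.7], [0, 0, 0.035, 0, 0.7], [0, 0, 0.02, 0, 0.7], [0, 0, 0, 0, 0.7]]]}}

```text
time_s: 32.85
tool_pos: [0.5985, -0.2941, 0.0535]
orientation: [-0.274, 0.962, 0.002, -0.003]
contact_force: [-0.8, 0.2, -0.3]
width: 0.0353
grasp_force: 60.0
```

>>> {"name": "drive_tool", "arguments": {"targets": [[[0, 0, 0, 0, 0.7], [0, 0, 0, 0, 0.7]]]}}

```text
time_s: 33.05
tool_pos: [0.6021, -0.2953, 0.0597]
orientation: [-0.275, 0.961, -0.001, 0.001]
contact_force: [1.0, -1.1, 0.2]
width: 0.0352
grasp_force: 60.0
```

```bash
python3 - <<'E'
from h import *
st()
s=r.snapshot("wrist"); save(s,"w12",crop=(100,110,420,384),f=1.9)
E
```

```text
t 33.05 tcp [ 0.6021 -0.2953  0.0597] y-dir deg 121.9 w 0.0352 F [ 1.  -1.1  0.2] g 60.0 j6 -0.79
```

View pics/w12.png

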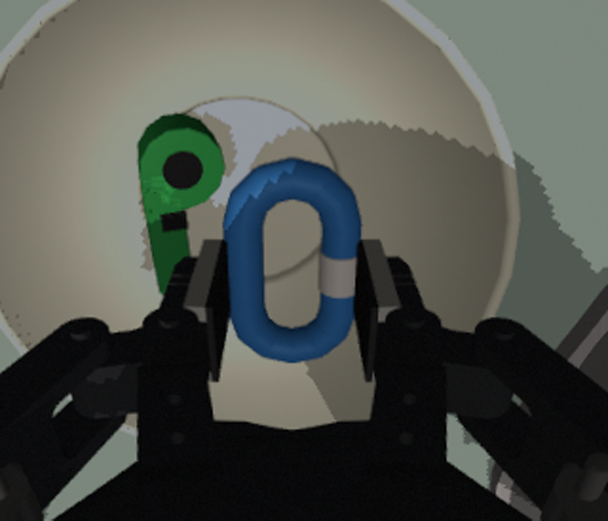

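The carabiner is held level right of the whistle. The left finger passes close to the mouthpiece, so I'll shift 2 mm to the right (+y of the tool) and lower slowly.

>>> {"name": "drive_tool", "arguments": {"targets": [[[0, 0.002, 0.005, 0, 0.7], [0, 0, 0.006, 0, 0.7], [0, 0, 0.004, 0, 0.7], [0, 0, 0.001, 0, 0.7], [0, 0, 0, 0, 0.7], [0, 0, 0, 0, 0.7]]]}}

```text
time_s: 33.7
tool_pos: [0.5999, -0.2932, 0.0416]
orientation: [-0.275, 0.961, 0.0, -0.0]
contact_force: [0.5, 0.8, -0.0]
width: 0.035
grasp_force: 60.0
```

>>> {"name": "drive_tool", "arguments": {"targets": [[[0, 0, 0.001, 0, 0.7], [0, 0, 0.001, 0, 0.7], [0, 0, 0.001, 0, 0.7], [0, 0, 0, 0, 0.7], [0, 0, 0, 0, 0.7]]]}}

```text
time_s: 34.2
tool_pos: [0.5998, -0.2932, 0.0385]
orientation: [-0.275, 0.961, 0.0, -0.0]
contact_force: [-0.6, 0.6, -0.3]
width: 0.0351
grasp_force: 60.0
```

>>> {"name": "drive_tool", "arguments": {"targets": [[[0, 0, 0.001, 0, 0.7], [0, 0, 0.001, 0, 0.7], [0, 0, 0, 0, 0.7], [0, 0, 0, 0, 0.7]]]}}

```text
time_s: 34.6
tool_pos: [0.6, -0.2933, 0.037]
orientation: [-0.275, 0.961, 0.0, 0.0]
contact_force: [0.3, 0.4, 2.5]
width: 0.0349
grasp_force: 60.1
```

>>> {"name": "drive_tool", "arguments": {"targets": [[[0, 0, 0.001, 0, 0.7], [0, 0, 0.001, 0, 0.7], [0, 0, 0, 0, 0.7], [0, 0, 0, 0, 0.7]]]}}

```text
time_s: 35.0
tool_pos: [0.6, -0.2934, 0.036]
orientation: [-0.276, 0.961, -0.0, 0.0]
contact_force: [-3.7, 1.4, 9.0]
width: 0.0349
grasp_force: 60.1
```

>>> {"name": "drive_tool", "arguments": {"targets": [[[0, 0, 0.001, 0, 0.7], [0, 0, 0, 0, 0.58], [0, 0, 0, 0, 0.56], [0, 0, 0, 0, 0.54], [0, 0, 0, 0, 0.52], [0, 0, 0, 0, 0.51], [0, 0, 0, 0, 0.5], [0, 0, 0, 0, 0.5]]]}}

```text
time_s: 35.8
tool_pos: [0.6005, -0.294, 0.0341]
orientation: [-0.275, 0.961, -0.001, 0.0]
contact_force: [1.8, -4.6, 3.9]
width: 0.043
grasp_force: 2.9
```

```bash
python3 - <<'E'
from h import *
st()
E
```

```text
t 35.8 tcp [ 0.6005 -0.294   0.0341] y-dir deg 122.0 w 0.043 F [ 1.8 -4.6  3.9] g 2.9 j6 -0.79
```

>>> {"name": "drive_tool", "arguments": {"targets": [[[0, 0, -0.004, 0, 0.5], [0, 0, -0.008, 0, 0.5], [0, 0, -0.02, 0, 0.5], [0, 0, -0.04, 0, 0.5], [0, 0, -0.04, 0, 0.5], [0, 0, 0, 0, 0.5], [0, 0, 0, 0, 0.5]]]}}

```text
time_s: 36.5
tool_pos: [0.6001, -0.2925, 0.1467]
orientation: [-0.275, 0.961, 0.0, 0.001]
contact_force: [-0.1, 0.8, -0.6]
width: 0.0426
grasp_force: 0.0
```

```bash
python3 - <<'E'
from h import *
st()
s=r.snapshot("wrist"); C=wcloud(s); save(s,"w13",crop=(100,80,420,384),f=1.9)
hsv=cv2.cvtColor(s["frame"],cv2.COLOR_RGB2HSV); blue=(hsv[...,0]>95)&(hsv[...,0]<125)&(hsv[...,1]>100)
rep(C,s,"car",blue,(.6,-.3),.06,.0,.06)
green=(hsv[...,0]>45)&(hsv[...,0]<80)&(hsv[...,1]>110)
rep(C,s,"whi",green,(.6,-.33),.06,.0,.06)
t=r.snapshot("top"); save(t,"t13",f=1.5); B=cloud(t); one=np.ones(green.shape,bool)
rep(B,t,"lamp",t["frame"].min(-1)>60,(.602,.318),.022,.052,.062)
E
```

```text
t 36.5 tcp [ 0.6001 -0.2925  0.1467] y-dir deg 122.0 w 0.0426 F [-0.1  0.8 -0.6] g 0.0 j6 -0.79
car 1526 px 250 185 mean [ 0.5993 -0.2965] rect [ 0.6    -0.2951] wh [0.0627 0.0355] a 32.8 z [0.0148 0.0184 0.0232]
whi 1056 px 207 174 mean [ 0.6082 -0.3333] rect [ 0.6101 -0.3281] wh [0.0539 0.0262] a 37.7 z [0.0231 0.0266 0.0287]
lamp 189 px 112 208 mean [0.6015 0.3177] rect [0.6011 0.3183] wh [0.0336 0.0341] a 40.7 z [0.0551 0.0569 0.059 ]
```

View pics/w13.png

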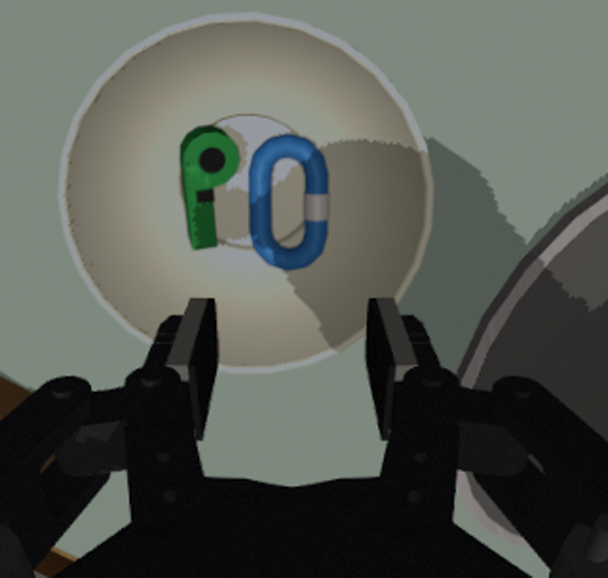

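View pics/t13.png

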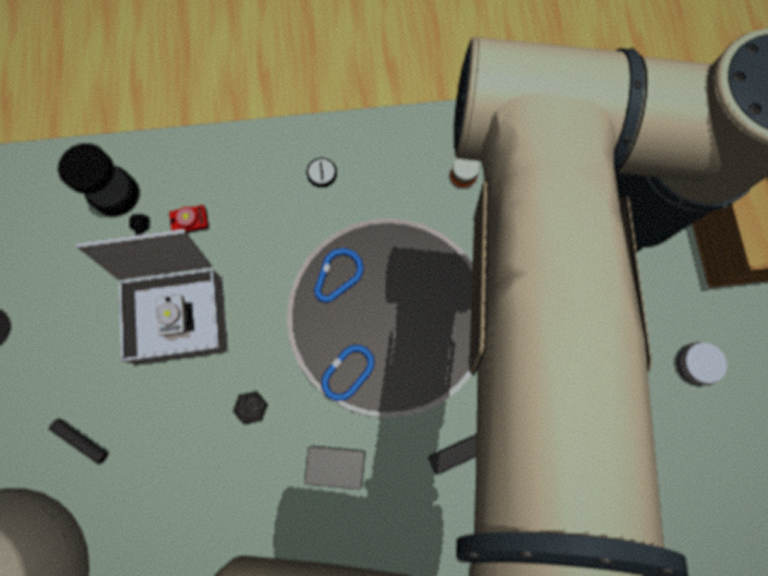

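The whistle and the carabiner rest side by side in the bowl, at about (207,174) and (250,185). The top view shows the lamp centred in the case, with the hex plate, both large carabiners and the red lamp where they were. The gripper is clear of everything, so I'm handing in.

```bash
python3 -c "
from h import *
print(r.hand_in())"
```

```text
the job is handed in; nothing more can be done
None
```

Both kits are made up and handed in after about 36 s of robot time: the case holds the square and round plates with the headlamp lens up, its top measured at 56 mm (rim height), and the bowl holds the whistle and the smallest carabiner.

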